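Fit the reaming cone on the citrus juicer and hold it pressed to run

ROBOT

A 6-joint arm with a two-finger parallel gripper is mounted at the origin on a cart in front of the work surface, level with it; the furniture and walls round the work are solid. World frame = base frame: x ahead of the robot, y to its left, z up, the work surface at z = 0. Lengths are in m, angles in rad, forces in N, time in s.
With the tool pointing down it reaches from about 0.35 to 0.85 m from the base axis. Payload 8.1 kg.
Tool frame: the origin (TCP) lies at the very end of the fingers, on their centre line; the grasp point (between the pads) lies 19 mm behind it (env.tcp_to_grasp is the distance from the TCP to the grasp point, in m); z points along the fingers, y is the line along which they close (so a half turn about z gives the same grasp; the last joint's range is limited). The gripper opens to 93 mm and grips with 3 to 60 N. Pads are 15 mm wide; open, the fingers measure 128 mm over their backs; the gripper's body (75 mm by 188 mm) begins 65 mm behind the grasp point.
Start: joints at [1.133, 0.13, 1.488, -0, 1.523, -0.085], TCP at [0.207, 0.563, 0.219] pointing down, gripper open.
Joint ranges: [-2.96, 2.96], [-0.89, 2.26], [0.02, 2.5], [-1.34, 4.48], [0, 2.73], [-2.66, 2.66]. Speed limits (rad/s): [2.39, 2.39, 2.79, 3.14, 3.14, 3.14].

INTERFACE

Orientations are given as a 3x3 rotation matrix whose columns are the frame's x, y, z axes.
In Python, from rig import observe, viewer, ticket, env gives the robot as it stands.
- The arm moves only by the shell command python3 -m pendant 'ROWS' [OPENING] [FORCE]. ROWS is JSON, a list of rows, each a list of 2 entries, a list of its own where there are three numbers: the shift along the tool's x, y, z in cm, then the turn about the tool's z in degrees. In form: [[[x, y, z], yaw], ...]. A call has 1 to 20 rows; each row is the pose to reach, as a shift and turn from the pose commanded when the call began, along the tool's axes at that moment; what a row does not reach only later rows make up. A row lasts 1/10 s, in which the tool goes at most 50 mm and 8.59 degrees, less where a joint would pass 70% of its speed; a pose out of reach is approached as far as the arm can. A call with a gripper value outside its range is refused whole. OPENING is the finger opening in cm, from 0 to 9.3, set as the call begins (- or left out, the last holds). The fingers move at their own pace and stop on an object; FORCE is the grip in N (left out, the last holds). Time passes only in rows, so rows that repeat a pose let the fingers close. It gives the time, the measured TCP pose, the force, the opening and the grip force at its end, in the units of the state.
- observe(): the state, without advancing time (a new reading comes with each control period).
- viewer.capture(name): name is "scene" or "top" or "wrist"; returns (picture, depth): 480x640x3 uint8, red, green, blue; 480x640 float32, m along the optical axis (not along the pixel's ray), 0 where there is no reading.
- viewer.camera_info(name): a dict with "fx", "fy", "cx", "cy" (pixels), "R" (3x3) and "t" (3): a world point X has camera coordinates R X + t; the wrist camera has in their place "hand_eye" (4x4, takes a point from camera to tool coordinates, whose origin is the TCP and whose axes are the flange's). Camera axes: x right, y down, z forward; pixel columns grow to the right and rows downward; lengths in m; the calibration is good to about 2 mm. The wrist camera is an equidistant fisheye: a pixel r from the principal point sees the ray r / f radians off the axis. A picture is of the moment at which its call begins: read the wrist's pose just before it. camera_info takes no time and is no camera call.
- ticket.close_job(): hands the job in; it is judged then, once.
The state is a dict: "time": time; "joints": joint angles; "joint_vel": joint speeds; "effort": joint torques, N m; "ee_pos": TCP position; "tcp_rot": TCP orientation; "contact_force": force on the tool from outside, world axes, zero at the start; "torque": the same for the moment, N m; "opening": finger opening in m; "grasp_force": force on a finger pad.
Only numpy, scipy, OpenCV 4.12 (cv2) and the standard library are available. Lean on these libraries where they do the work, as an engineer would, in place of code of your own. Each camera call takes 0.05 s, during which the arm holds its last target. There are 200 camera calls.

TASK

Fit up the unplugged citrus juicer for service and try its press-to-run switch: lift the grey dust cover off by its knob, stand it knob up on the tray clear of everything and let go of it. Then take the yellow reaming cone, turn it until its cross-shaped socket meshes with the splines of the juicer's spindle, slide it fully home, and push it down against the spring as far as it goes, so that the switch is closed. Finish while still holding the cone pressed down; leave the pot under the spout and the two jars where they are.

Things in the scene. Friction and masses are not known exactly. Their poses are not given: they have to be found in the camera images.
- juicer: electric citrus juicer, fixed: round steel body 133 mm across with a shallow bowl on top. Origin at the centre of its underside, z up; the spindle stands on its z axis. Spout along its -x, 109 mm out, 74 mm above the tray. The cover stands on a ledge 94 mm up; the bowl's rim inside that is 120 mm across (114 mm inside) and 102 mm up.
- spindle_seat (a point): centre of the spindle's shoulder, a black disc 24 mm across on which the fitted cone rests, 110 mm above the tray unpressed. On it stand four white splines in a cross along this frame's x and y, 19 mm tip to tip, 5 mm thick, 23 mm high, tops rounded, and a round pilot pin 8.4 mm across, tapering above the splines to 32 mm. The frame turns with the spindle. Hidden by the cover at first.
- drive_spindle (a joint): turn of the spindle about the vertical, rad, counter-clockwise from above, relative to the juicer's x axis. Geared and stiff (0.15 N m), stays where it is.
- drive_press (a joint): how far the spindle is pressed down, m: 0 up, 0.006 at the stop. Spring: about 5.5 N to start it, 9.5 N to close the switch at 0.004, 11.5 N at the stop.
- cone: yellow reaming cone, loose, upright on the tray, 0.1 kg, 68 mm high. Origin at the centre of its underside, z up. Flange 58 mm across, 4 mm thick; above it to 34 mm a straight body with 8 upright ribs every 45 deg, 49 mm over the ribs (grip here); then a dome. Socket in the underside: see cone_socket.
- cover: grey dust cover, a loose upside-down cup, 133 mm across at its open foot, 0.14 kg, over the juicer's bowl. Origin at the centre of its open underside, z up. Top 56 mm above the origin, inner height 52 mm; black knob 24 mm across from 56 to 84 mm above the origin, widest at 70 to 80. The tray is bare for x 0.33 to 0.66, y -0.33 to 0.33 but for the things listed.
- cream_pot: open white stoneware pot under the juicer's spout, 68 mm across, 66 mm high; origin at the centre of its underside. Leave it.
- sprinkle_jar: sweets jar with black lid, 54 mm across, 75 mm high; origin at the centre of its underside. Leave it.
- cinnamon_jar: slim herb jar with mustard-yellow lid, 42 mm across, 96 mm high; origin at the centre of its underside. Leave it.
- cone_socket (a point): mouth of the socket, at the cone's origin, same axes: a cross-shaped hole 34 mm deep, slots along the cone's x and y axes, 7.8 mm wide, 24 mm end to end. The four ribs that run up to the tip stand over the slots. It meshes with the spindle every quarter turn, with about 0.1 rad of play.
Things that resemble listed ones, but are neither listed nor needed, are in the scene too. What is shaped like the cover but green is not meant.

How it is judged:
By the outcome, as a careful person would: the job done as asked, in the order asked, and still so for the second after the job is handed in, while the arm keeps its last pose, push and grip.
It also fails if it takes over 61 s, if anything falls off the work surface, if the arm or the gripper's body presses on something with over 40 N, if the wrist force passes 120 N, or if a joint passes its speed limit or range.

## Working session

There is one attempt and no reset: what is moved stays moved. The work goes in short steps, Python scripts to look and compute and a shell command to move; the robot and the scene stay as the last step left them, time stands still between calls to the robot, and variables do not carry over. Pictures are saved under pics/ and viewed, at most 10 in all, crops included, and the job is handed in when it is done.

```bash
mkdir -p pics
cat > h.py <<'E'
import numpy as np, cv2
from rig import observe, viewer, ticket, env
def snap(n,name):
    p,d=viewer.capture(n); cv2.imwrite(f'pics/{name}.png',p[:,:,::-1]); np.savez(f'pics/{name}.npz',p=p,d=d); return p,d
def world(n,d):
    c=viewer.camera_info(n); v,u=np.mgrid[:480,:640]
    P=np.stack([(u-c['cx'])/c['fx']*d,(v-c['cy'])/c['fy']*d,d],-1)
    return (P-np.array(c['t']))@np.array(c['R'])
def ray(n,u,v,z):
    c=viewer.camera_info(n);R=np.array(c['R']);o=-R.T@np.array(c['t'])
    r=R.T@np.array([(u-c['cx'])/c['fx'],(v-c['cy'])/c['fy'],1]);return o+r*(z-o[2])/r[2]
E
python3 - <<'E'
from h import *
for n in('top','scene'):
    snap(n,n); c=viewer.camera_info(n); R=np.array(c['R']); print(n,c['fx'],-R.T@np.array(c['t']),R[2])
print(viewer.camera_info('wrist')); s=observe(); print(s['ee_pos'],s['tcp_rot'],s['contact_force'],s['opening'])
E
```

```text
top 608.381310706774 [ 0.40115396 -0.00738099  1.35562302] [ 0.12742162 -0.00334045 -0.99184302]
scene 498.09348635676406 [ 0.20633575 -0.69150664  0.59007944] [ 0.40057987  0.75064481 -0.52542187]
{'fx': 371.64829954431775, 'fy': 371.64829954431775, 'cx': 322.4772219313411, 'cy': 237.47638921190142, 'hand_eye': array([[-2.43427169e-04, -9.65951595e-01, -2.58722742e-01,
         7.05970001e-02],
       [ 9.99999937e-01, -3.01924845e-04,  1.86367969e-04,
         8.19150083e-04],
       [-2.58137261e-04, -2.58722681e-01,  9.65951607e-01,
        -1.64935160e-01],
       [ 0.00000000e+00,  0.00000000e+00,  0.00000000e+00,
         1.00000000e+00]])}
[0.20709017 0.56258406 0.21769908] [[-9.38408704e-01  3.45526648e-01 -6.63659405e-04]
 [ 3.45527269e-01  9.38407518e-01 -1.49553432e-03]
 [ 1.06036017e-04 -1.63273484e-03 -9.99998661e-01]] [0.13558793 1.05058004 0.05226423] 0.09290534004395688
```

View pics/top.png

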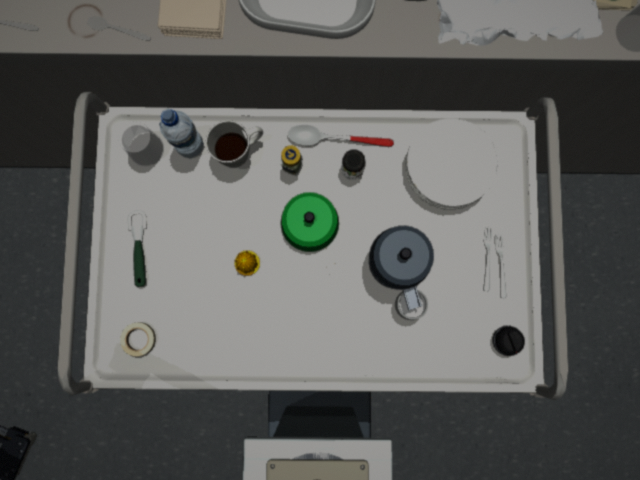

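View pics/scene.png

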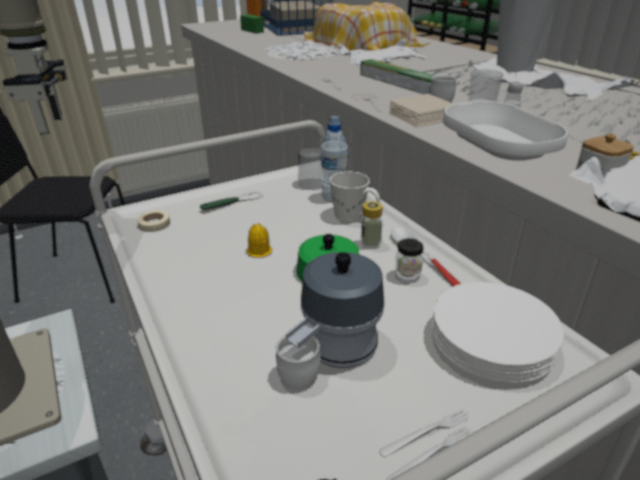

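The top view shows two cover-shaped things. The one at (401,256) is grey with a black knob at (404,254), sits high on the steel body and has the spout and pot at (410,303). The one at (310,221) is green and stands on the tray, so it isn't meant. The yellow cone is at (246,263). The mustard lid at (291,155) is the cinnamon jar and the black lid at (353,161) is the sprinkle jar. I'll measure these and confirm with a crop.

Run:
```python
from h import *
T=np.load('pics/top.npz'); p,d=T['p'],T['d']; hsv=cv2.cvtColor(p,cv2.COLOR_RGB2HSV)
W=world('top',d)
def blob(m,seed,r):
    k=np.zeros(m.shape,np.uint8); cv2.circle(k,seed,r,1,-1); m=(m&(k>0)).astype(np.uint8)
    n,l,s,c=cv2.connectedComponentsWithStats(m); i=1+np.argmax(s[1:,4]); return l==i,c[i],s[i]
m,c,s=blob(hsv[...,2]<45,(404,254),14); print('knob',c,s,'ray z.178',ray('top',*c,.178), np.median(W[m],0))
k=np.zeros(d.shape,np.uint8); cv2.circle(k,(401,256),38,1,-1)
m=(k>0)&(W[...,2]>.135)&(W[...,2]<.16); P=W[m]; print('cover top',P.mean(0),(P.max(0)+P.min(0))/2,np.ptp(P,axis=0))
m,c,s=blob((hsv[...,1]>150)&(hsv[...,0]<35),(246,263),25); P=W[m]; print('cone',c,s,(np.percentile(P,1,0)),np.percentile(P,99,0),ray('top',*c,.02))
t=P[P[:,2]>.055];print('tip',t.mean(0))
for n,u,v,z in(('green',310,221,.056),('greenknob',309,218,.08),('pot',410,304,.066),('sprk',353,161,.075),('cinn',291,155,.096),('tape',138,340,.01),('tray corner',100,380,0),('br',530,380,0)): print(n,ray('top',u,v,z))
a=cv2.resize(p[190:330,210:450],None,fx=3,fy=3,interpolation=2); cv2.imwrite('pics/crop1.png',a[:,:,::-1])
```

```text
knob [404.26618705 254.52517986] [398 248  14  14 139] ray z.178 [ 0.53291666 -0.166806    0.178     ] [ 0.53340149 -0.16791835  0.17686716]
cover top [ 0.53476342 -0.16779736  0.14912095] [ 0.53638656 -0.16895462  0.14663699] [0.12101626 0.12037805 0.02327139]
cone [246.71367521 262.66239316] [235 251  24  24 468] [5.04349952e-01 1.35802925e-01 3.55494022e-04] [0.55419736 0.18374384 0.06962473] [0.52854056 0.1592302  0.02      ]
tip [0.52754    0.15736235 0.08472915]
green [0.6171881  0.02036242 0.056     ]
greenknob [0.61963183 0.02206599 0.08      ]
pot [ 0.44048    -0.19348975  0.066     ]
sprk [ 0.74643721 -0.07107602  0.075     ]
cinn [0.75224306 0.06191325 0.096     ]
tape [0.35732177 0.39294143 0.01      ]
tray corner [0.26997435 0.47431832 0.        ]
br [ 0.27992167 -0.46450524  0.        ]
```

View pics/crop1.png

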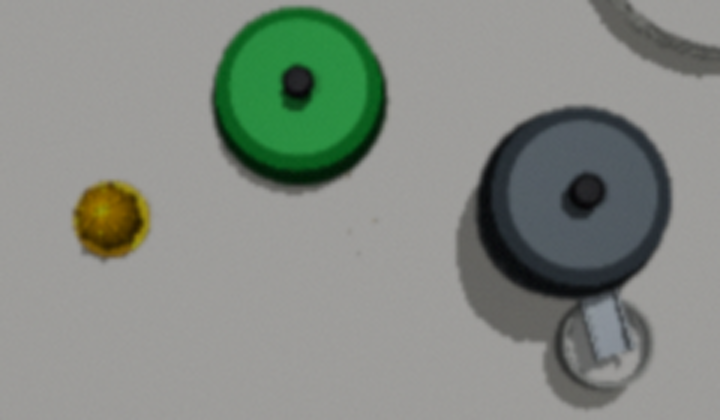

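The crop confirms it: the grey cover with its knob on the spouted steel body is the one to take. The green cup stands on the tray, and the cone stands alone at the left.

```bash
cat >> h.py <<'E'
def to(x,y,z,phi=None):
    s=observe();R=np.array(s['tcp_rot']);e=np.array([x,y,z])-s['ee_pos']
    p=np.degrees(np.arctan2(R[1,0],R[0,0])); yaw=0 if phi is None else -((phi-p+180)%360-180)
    print('t',round(s['time'],2),'phi',p.round(2),'shift cm',(R.T@e*100).round(2),'yaw',round(yaw,2),'F',np.round(s['contact_force'],2),'op',s['opening'],'g',s['grasp_force'])
E
python3 -c "
from h import *
to(.533,-.167,.25,180)"
```

```text
t 0.1 phi 159.79 shift cm [-55.79 -57.21  -3.14] yaw -20.21 F [0.14 1.05 0.05] op 0.09290534004395688 g 0.0
```

```bash
python3 -m pendant '[[[-3,-3,-3.1],-5],[[-7,-7.2,-3.1],-10],[[-11,-11.3,-3.1],-15],[[-15,-15.4,-3.1],-20.2],[[-18,-18.5,-3.1],-20.2],[[-21,-21.5,-3.1],-20.2],[[-24.5,-25.1,-3.1],-20.2],[[-28,-28.7,-3.1],-20.2],[[-31,-31.8,-3.1],-20.2],[[-34,-34.9,-3.1],-20.2],[[-37,-38,-3.1],-20.2],[[-40,-41,-3.1],-20.2],[[-43,-44.1,-3.1],-20.2],[[-46,-47.2,-3.1],-20.2],[[-49,-50.3,-3.1],-20.2],[[-52,-53.3,-3.1],-20.2],[[-54.5,-55.9,-3.1],-20.2],[[-55.8,-57.2,-3.1],-20.2],[[-55.8,-57.2,-3.1],-20.2]]' 7
python3 -c "
from h import *
snap('wrist','w1')
to(.533,-.167,.155,180)"
```

```text
time: 2.0
ee_pos: [0.5333, -0.1687, 0.2486]
tcp_rot: [[-1.0, 0.003, -0.002], [0.003, 1.0, 0.0], [0.002, 0.0, -1.0]]
contact_force: [0.0, 0.8, -0.2]
opening: 0.0696
grasp_force: 0.0
t 2.05 phi 179.88 shift cm [-0.02  0.01  9.37] yaw -0.12 F [-1.03  0.1  -0.03] op 0.07029668863463939 g 0.0
```

View pics/w1.png

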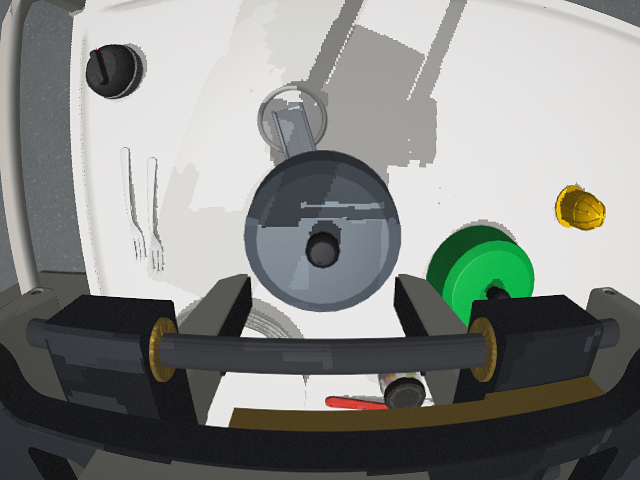

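The wrist view shows the grey cover with its knob at (322,247), the spout and pot above it, the green cup at (485,275) and the cone at (580,210). I'll work out the knob position from this view.

```bash
cat >> h.py <<'E'
def wpts(uv,z,s):
    "wrist pixels -> world points on plane height z"
    c=viewer.camera_info('wrist');H=np.array(c['hand_eye']);R=np.array(s['tcp_rot'])
    a=(np.asarray(uv,float)-[c['cx'],c['cy']])/c['fx'];r=np.linalg.norm(a,axis=-1,keepdims=True)
    v=np.concatenate([a/np.maximum(r,1e-9)*np.sin(r),np.cos(r)],-1)
    d=v@(R@H[:3,:3]).T;o=np.array(s['ee_pos'])+R@H[:3,3]
    return o+d*((z-o[2])/d[...,2])[...,None]
E
python3 - <<'E'
from h import *
s=observe();p=np.load('pics/w1.npz')['p'];g=p.max(2)
def c(m):
    n,l,st,ce=cv2.connectedComponentsWithStats(m.astype(np.uint8));i=l[247,322];return ce[i],st[i]
ce,st=c(g<60);print(ce,st);print(wpts(ce,.174,s), wpts([[305,247],[340,247]],.17,s))
m=np.zeros(g.shape,np.uint8);m[148:314,240:404]=1
E
```

```text
[318.94959908 197.47856205] [     0      0    640    480 239202]
[ 0.49968748 -0.16891063  0.174     ] [[ 0.53443414 -0.17864312  0.17      ]
 [ 0.53449887 -0.15469987  0.17      ]]
```

```bash
python3 -m pendant '[[[0,0.1,2],0],[[0,0.1,4],0],[[0,0.1,6],0],[[0,0.1,7.5],0],[[0,0.1,8.5],0],[[0,0.1,9.2],0],[[0,0.1,9.4],0],[[0,0.1,9.4],0]]' 7
python3 -m pendant '[[[0,0,0],0],[[0,0,0],0],[[0,0,0],0],[[0,0,0],0],[[0,0,0],0],[[0,0,0],0],[[0,0,0],0],[[0,0,0],0]]' 1 25
```

```text
time: 2.85
ee_pos: [0.5335, -0.1655, 0.156]
tcp_rot: [[-1.0, 0.0, 0.0], [0.0, 1.0, -0.0], [-0.0, -0.0, -1.0]]
contact_force: [0.4, 0.0, -0.2]
opening: 0.0696
grasp_force: 0.0
time: 3.65
ee_pos: [0.5336, -0.167, 0.1564]
tcp_rot: [[-1.0, 0.001, 0.001], [0.001, 1.0, -0.003], [-0.001, -0.003, -1.0]]
contact_force: [-0.7, -6.3, 2.8]
opening: 0.0228
grasp_force: 25.0
```

```bash
python3 -m pendant '[[[0,0,-0.5],0],[[0,0,-1.5],0],[[0,0,-3],0],[[0,0,-5],0],[[0,0,-7],0],[[0,0,-8.5],0],[[0.8,1.2,-8.5],0],[[2.5,4,-8.5],0],[[4.5,7,-8.5],0],[[6.5,10,-8.5],0],[[8.5,13.5,-8.5],0],[[10,16,-8.5],0],[[11,17.3,-8.5],0],[[11.3,17.7,-8.5],0],[[11.3,17.7,-8.5],0],[[11.3,17.7,-8.5],0]]' 1 25
python3 -c "
from h import *
to(.42,.01,.063,180)
snap('scene','s2');snap('top','t2')"
```

```text
time: 5.25
ee_pos: [0.4209, 0.0108, 0.2408]
tcp_rot: [[-1.0, 0.001, 0.0], [0.001, 1.0, -0.0], [-0.0, -0.0, -1.0]]
contact_force: [-0.4, -0.7, -1.9]
opening: 0.0231
grasp_force: 25.0
t 5.25 phi 179.96 shift cm [ 0.09 -0.07 17.78] yaw -0.04 F [-0.44 -0.73 -1.86] op 0.02305888343429638 g 24.999706266535213
```

View pics/s2.png

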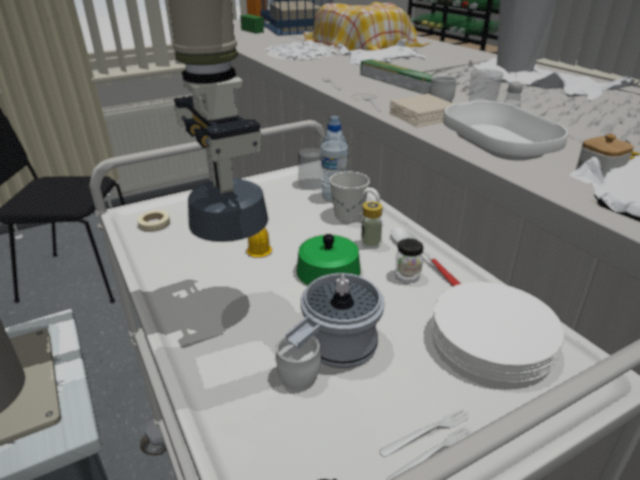

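The cover hangs from the gripper at (228,208), and the spindle is exposed at (342,285). Now I'll lower the cover to just above the tray.

```bash
python3 -m pendant '[[[0,0,1],0],[[0,0,4],0],[[0,0,8],0],[[0,0,12],0],[[0,0,15],0],[[0,0,16.5],0],[[0,0,17.2],0],[[0,0,17.4],0],[[0,0,17.6],0],[[0,0,17.8],0],[[0,0,17.8],0]]' 1 25
```

```text
time: 6.45
ee_pos: [0.4209, 0.0114, 0.0633]
tcp_rot: [[-1.0, 0.0, 0.001], [0.0, 1.0, -0.0], [-0.001, -0.0, -1.0]]
contact_force: [0.1, -0.8, -0.3]
opening: 0.023
grasp_force: 25.0
```

```bash
python3 -m pendant '[[[0,0,0.05],0],[[0,0,0.1],0],[[0,0,0.1],0]]' 1 25
python3 -m pendant '[[[0,0,0],0],[[0,0,0],0],[[0,0,0],0],[[0,0,0],0],[[0,0,-0.5],0],[[0,0,-2],0],[[0,0,-4.5],0],[[0,0,-8],0],[[0,0,-12],0],[[0,0,-14],0]]' 7
python3 -c "
from h import *
to(.528,.159,.2,180)"
```

```text
time: 6.75
ee_pos: [0.4206, 0.0114, 0.0619]
tcp_rot: [[-1.0, 0.0, 0.001], [0.0, 1.0, -0.0], [-0.001, -0.0, -1.0]]
contact_force: [-0.1, -1.1, -0.3]
opening: 0.0226
grasp_force: 25.0
time: 7.75
ee_pos: [0.4217, 0.0114, 0.2058]
tcp_rot: [[-1.0, 0.0, 0.005], [0.0, 1.0, -0.0], [-0.005, -0.0, -1.0]]
contact_force: [0.9, 1.1, 0.2]
opening: 0.0701
grasp_force: 0.0
t 7.75 phi 179.99 shift cm [-10.63  14.76   0.62] yaw -0.01 F [0.87 1.12 0.25] op 0.0701401099224681 g 0.0
```

```bash
python3 -m pendant '[[[-1,1.4,0],0],[[-3,4,0],0],[[-5.5,7.5,0],0],[[-8,11,0],0],[[-10,13.8,2],0],[[-10.6,14.8,4],0],[[-10.6,14.8,6],0],[[-10.6,14.8,7.4],0],[[-10.6,14.8,7.4],0],[[-10.6,14.8,7.4],0]]' 9
python3 - <<'E'
from h import *
to(.528,.159,.007,180)
s=observe();p,d=snap('wrist','w2')
hsv=cv2.cvtColor(p,cv2.COLOR_RGB2HSV);m=((hsv[...,1]>140)&(hsv[...,0]<35)&(hsv[...,0]>12)).astype(np.uint8)
n,l,st,ce=cv2.connectedComponentsWithStats(m);i=1+np.argmax(st[1:,4]);x,y,w,h,_=st[i];print(st[i],ce[i])
print('cen', wpts(ce[i],.0,s), wpts([[x,y+h/2],[x+w,y+h/2],[x+w/2,y],[x+w/2,y+h]],.002,s))
# rectified top-down ortho view at z=.05 around the tool axis, 0.2mm/px: image right=+world y?? use right=-y, up=+x
cv2.imwrite('pics/w2c.png',cv2.resize(p[max(0,y-20):y+h+20,x-20:x+w+20],None,fx=4,fy=4,interpolation=2)[:600,:800,::-1]);print(x-20,y-20)
E
```

```text
time: 8.75
ee_pos: [0.5264, 0.1592, 0.1282]
tcp_rot: [[-1.0, 0.001, 0.0], [0.001, 1.0, -0.0], [-0.0, -0.0, -1.0]]
contact_force: [0.5, 0.1, 0.6]
opening: 0.0902
grasp_force: 0.0
t 8.75 phi 179.96 shift cm [-0.16 -0.02 12.12] yaw -0.04 F [0.51 0.14 0.56] op 0.09019134376911385 g 0.0
[ 282  370  340   61 6519] [454.49041264 407.96165056]
cen [0.72384871 0.30093287 0.        ] [[0.70225223 0.11914953 0.002     ]
 [0.76877735 0.57520348 0.002     ]
 [0.66987046 0.28763391 0.002     ]
 [0.75805395 0.30416511 0.002     ]]
262 350
```

View pics/w2c.png

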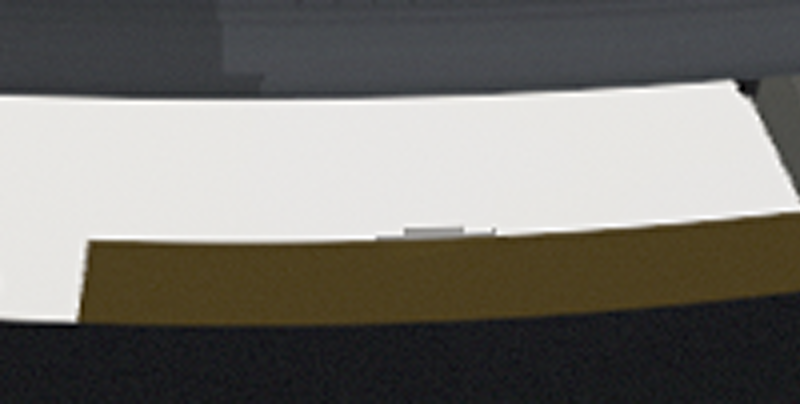

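That mask picked up the gripper's brass plate, not the cone. I'll restrict it to the area between the fingers.

Run:
```python
from h import *
s=observe();p=np.load('pics/w2.npz')['p']
hsv=cv2.cvtColor(p,cv2.COLOR_RGB2HSV);m=((hsv[...,1]>140)&(hsv[...,0]<35)&(hsv[...,0]>12)).astype(np.uint8);m[335:]=0;m[:,:200]=0;m[:,450:]=0
n,l,st,ce=cv2.connectedComponentsWithStats(m);i=1+np.argmax(st[1:,4]);x,y,w,h,_=st[i];print(st[i],ce[i])
print(wpts([[x,y+h/2],[x+w,y+h/2],[x+w/2,y],[x+w/2,y+h]],.003,s).round(4))
x0,y0=x-12,y-12;c=p[y0:y+h+12,x0:x+w+12];f=min(6,590/c.shape[0]);print(x0,y0,f)
cv2.imwrite('pics/w2d.png',cv2.resize(c,None,fx=f,fy=f,interpolation=2)[:,:,::-1])
```

```text
[ 291  200   71   79 4180] [326.27966507 237.01889952]
[[0.5364 0.1342 0.003 ]
 [0.5365 0.192  0.003 ]
 [0.504  0.163  0.003 ]
 [0.5708 0.1631 0.003 ]]
279 188 5.728155339805825
```

View pics/w2d.png

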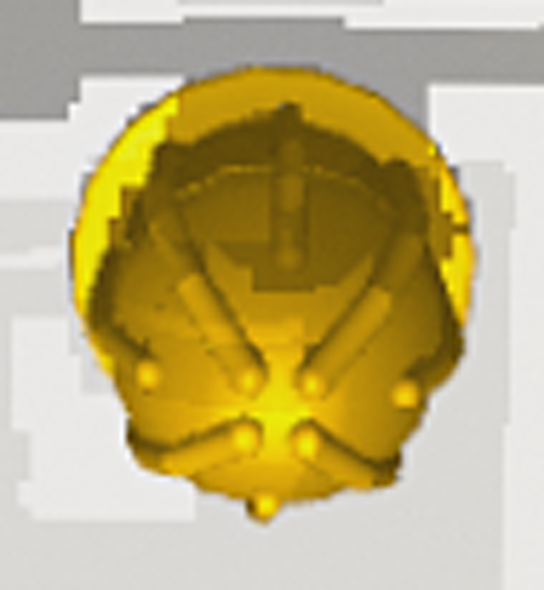

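The crop shows the cone: the four long ribs end near the tip at crop (250,380), (313,381), (245,437) and (306,442). The short ones end at (148,374), (405,392), (289,255) and (264,508), so the slots lie on the diagonals.

Run:
```python
from h import *
s=observe();k=5.7282;o=np.array([279,188])
g=lambda a,z:wpts((np.array(a,float)+.5)/k-.5+o,z,s)
for z,a,b in((.066,(250,380),(306,442)),(.066,(313,381),(245,437)),(.05,(148,374),(405,392)),(.05,(264,508),(289,255))):
    A,B=g([a,b],z); v=B-A; print(np.degrees(np.arctan2(v[1],v[0])).round(1),'mid',((A+B)/2).round(4),np.linalg.norm(v).round(4))
p=np.load('pics/w2.npz');d=p['d'];print(d[255:262,325:333].mean())
# flange circle: fit near-side arc on z=.004
q=g([(280,66),(180,95),(380,97),(75,250),(470,255),(100,180),(445,165)],.004)[:,:2]
A=np.c_[2*q,np.ones(len(q))];sol=np.linalg.lstsq(A,(q**2).sum(1),rcond=None)[0];print('flange',sol[:2],np.sqrt(sol[2]+(sol[:2]**2).sum()))
# top camera: flange/cone extents
T=np.load('pics/t2.npz');h=cv2.cvtColor(T['p'],cv2.COLOR_RGB2HSV);m=((h[...,1]>130)&(h[...,0]<35)).astype(np.uint8);m[:,:215]=0;m[:,280:]=0;m[:230]=0;m[300:]=0
n,l,st,ce=cv2.connectedComponentsWithStats(m);i=1+np.argmax(st[1:,4]);print(st[i]);x,y,w,hh,_=st[i]
for uv in((x,y+hh/2),(x+w,y+hh/2),(x+w/2,y),(x+w/2,y+hh)):print(ray('top',*uv,.004).round(4))
```

```text
40.6 mid [0.5324 0.1627 0.066 ] 0.0097
-49.0 mid [0.5321 0.1628 0.066 ] 0.0101
85.7 mid [0.5342 0.1628 0.05  ] 0.031
174.8 mid [0.5343 0.1627 0.05  ] 0.0321
0.24037345
flange [0.53116157 0.16304138] 0.02767195060447179
[235 251  24  25 458]
[0.5279 0.1873 0.004 ]
[0.5285 0.1338 0.004 ]
[0.5562 0.1613 0.004 ]
[0.5003 0.1598 0.004 ]
```

```bash
python3 -m pendant '[[[-0.2,0.15,1],4.4],[[-0.45,0.25,3.5],4.4],[[-0.45,0.25,6.5],4.4],[[-0.45,0.25,9],4.4],[[-0.45,0.25,10.8],4.4],[[-0.45,0.25,11.6],4.4],[[-0.45,0.25,12],4.4],[[-0.45,0.25,12],4.4]]' 9
python3 -m pendant '[[[0,0,0],0],[[0,0,0],0],[[0,0,0],0],[[0,0,0],0],[[0,0,0],0],[[0,0,0],0],[[0,0,0],0],[[0,0,0],0]]' 3 40
```

```text
time: 9.6
ee_pos: [0.5316, 0.162, 0.0085]
tcp_rot: [[-0.997, 0.077, 0.001], [0.077, 0.997, 0.0], [-0.001, 0.0, -1.0]]
contact_force: [0.2, -0.1, -0.3]
opening: 0.09
grasp_force: 0.0
time: 10.4
ee_pos: [0.5309, 0.162, 0.0077]
tcp_rot: [[-0.997, 0.077, 0.0], [0.077, 0.997, -0.0], [-0.0, -0.0, -1.0]]
contact_force: [-0.9, 0.6, 1.0]
opening: 0.0475
grasp_force: 40.0
```

```bash
python3 -m pendant '[[[0,0,-1],0],[[0,0,-3],0],[[0,0,-6.5],0],[[0,0,-10.5],0],[[0,0,-14.5],0],[[-0.5,-1.5,-17.5],0],[[-1.5,-4.5,-20],0],[[-2.5,-8,-20],0],[[-4,-12,-20],0],[[-5.2,-16,-20],0],[[-6.5,-20,-20],0],[[-7.8,-24,-20],0],[[-9,-27.5,-20],0],[[-10,-30.5,-20],0],[[-10.4,-32,-20],0],[[-10.4,-32,-20],0],[[-10.4,-32,-20],0]]' 3 40
python3 - <<'E'
from h import *
import json
to(.533,-.167,.2)
s=observe();json.dump({k:np.array(s[k]).tolist() for k in('ee_pos','tcp_rot')},open('s3.json','w'));p,d=snap('wrist','w3')
# where would the spindle be: project by search
v,u=np.mgrid[:480,:640];q=wpts(np.stack([u,v],-1).reshape(-1,2),.13,s);i=np.argmin(((q[:,:2]-[.533,-.167])**2).sum(1));x,y=i%640,i//640;print('spindle px',x,y)
q=wpts(np.stack([u,v],-1).reshape(-1,2),.245,s);j=np.argmin(((q[:,:2]-np.array(s['ee_pos'])[:2])**2).sum(1));X,Y=j%640,j//640;print('cone px',X,Y)
a=cv2.resize(p[y-33:y+34,x-33:x+34],(400,400),interpolation=2);b=cv2.resize(p[Y-60:Y+61,X-60:X+61],(400,400),interpolation=2)
cv2.imwrite('pics/w3c.png',np.hstack([a,b])[:,:,::-1])
E
```

```text
time: 12.1
ee_pos: [0.6097, -0.1643, 0.2077]
tcp_rot: [[-0.997, 0.077, -0.0], [0.077, 0.997, 0.001], [0.0, 0.001, -1.0]]
contact_force: [0.1, 1.0, -0.6]
opening: 0.0477
grasp_force: 40.0
t 12.1 phi 175.57 shift cm [ 7.63 -0.86  0.77] yaw 0 F [ 0.11  0.96 -0.59] op 0.04768051313048674 g 39.99987602233887
spindle px 308 131
cone px 321 328
```

View pics/w3c.png

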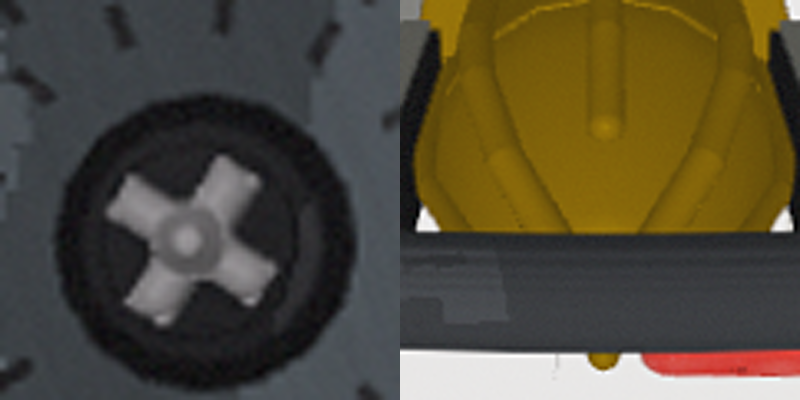

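Left half: the spindle's cross has spline tips at about crop (240,170), (265,285), (148,305) and (122,195), with the pin at (188,240). Right half: the gripped cone has its short ribs at (604,128) and (602,365), on the tool's x axis, so its slots sit at 45° to the tool.

Run:
```python
from h import *
import json
s={k:np.array(v) for k,v in json.load(open('s3.json')).items()};p=np.load('pics/w3.npz')['p'];d=np.load('pics/w3.npz')['d']
g=lambda a,z:wpts((np.array(a,float)+.5)/(400/67)-.5+[275,98],z,s)
print('pin',g([(188,240)],.142)); 
# splines by mask, unwarped to the plane z=.132: 4-fold phase
m=(p.max(2)>95).astype(np.uint8);k=np.zeros_like(m);cv2.circle(k,(308,138),17,1,-1);m&=k
print(m.sum());v,u=np.nonzero(m);q=wpts(np.stack([u,v],-1),.131,s)[:,:2];c=q.mean(0);e=q-c;r=np.hypot(*e.T);a=np.arctan2(e[:,1],e[:,0]);w=(r>.005)&(r<.012)
print('spline c',c,'ang mod90',np.degrees(np.angle((np.exp(4j*a)*r)[w].sum())/4),'rmax',np.percentile(r,98))
t=g([(240,170),(268,283),(148,309),(119,193)],.130)[:,:2]
for i in(0,1):
    D=t[i]-t[i+2];print('diag',np.degrees(np.arctan2(D[1],D[0])).round(1),((t[i]+t[i+2])/2).round(4),np.linalg.norm(D).round(4))
k=np.zeros_like(m);ang=np.linspace(0,2*np.pi,12,endpoint=False)
sh=g(np.c_[202+97*np.cos(ang),238+97*np.sin(ang)],.110)[:,:2];print('shoulder',sh.mean(0),np.ptp(sh,axis=0))
h=lambda a,z:wpts((np.array(a,float)-[400,0]+.5)/(400/121)-.5+[261,268],z,s)
A,B=h([(604,128),(602,365)],s['ee_pos'][2]-.0077+.05);D=A-B;print('cone rib dir',np.degrees(np.arctan2(D[1],D[0])),'mid',(A+B)/2,np.linalg.norm(D),'TCP',s['ee_pos'])
print(s['tcp_rot'].round(3))
# long ribs
W=h([(480,75),(730,75)],0.25);print(W)
# top camera rim estimate
T=np.load('pics/t2.npz');W=world('top',T['d'])
for z in(.102,):print(ray('top',401,258,z))
```

```text
pin [[ 0.53722827 -0.16818936  0.142     ]]
340
spline c [ 0.53693973 -0.16830685] ang mod90 -37.41685897334918 rmax 0.009371162711455399
diag 142.1 [ 0.5371 -0.1681] 0.0182
diag 53.8 [ 0.5369 -0.1681] 0.0189
shoulder [ 0.5367759  -0.16788245] [0.02291447 0.02265101]
cone rib dir 175.12380814181387 mid [ 0.61439231 -0.16438396  0.24996953] 0.03250089606967204 TCP [ 0.6097196  -0.16431955  0.20766953]
[[-0.997  0.077 -0.   ]
 [ 0.077  0.997  0.001]
 [ 0.     0.001 -1.   ]]
[[ 0.59085011 -0.17593173  0.25      ]
 [ 0.59296669 -0.14887286  0.25      ]]
[ 0.53409672 -0.17028071  0.102     ]
```

```bash
python3 -m pendant '[[[0.7,-0.1,0],-4],[[2.5,-0.3,0],-8],[[4.5,-0.6,0],-12.6],[[6.3,-0.8,0],-12.6],[[7.3,-0.95,0],-12.6],[[7.3,-0.95,2],-12.6],[[7.3,-0.95,4],-12.6],[[7.3,-0.95,4.5],-12.6],[[7.3,-0.95,4.5],-12.6],[[7.3,-0.95,4.5],-12.6]]' 3 40
python3 - <<'E'
from h import *
to(.536,-.168,.125,188.2); p,d=snap('scene','s4')
cv2.imwrite('pics/s4c.png',cv2.resize(p[190:340,250:430],(720,600),interpolation=2)[:,:,::-1])
E
```

```text
time: 13.15
ee_pos: [0.537, -0.1687, 0.1636]
tcp_rot: [[-0.99, -0.143, 0.001], [-0.143, 0.99, -0.0], [-0.001, -0.0, -1.0]]
contact_force: [1.0, -0.6, -1.3]
opening: 0.0481
grasp_force: 40.0
t 13.15 phi -171.79 shift cm [0.09 0.09 3.86] yaw 0.01 F [ 1.   -0.62 -1.3 ] op 0.04813300214849643 g 39.9997528642416
```

View pics/s4c.png

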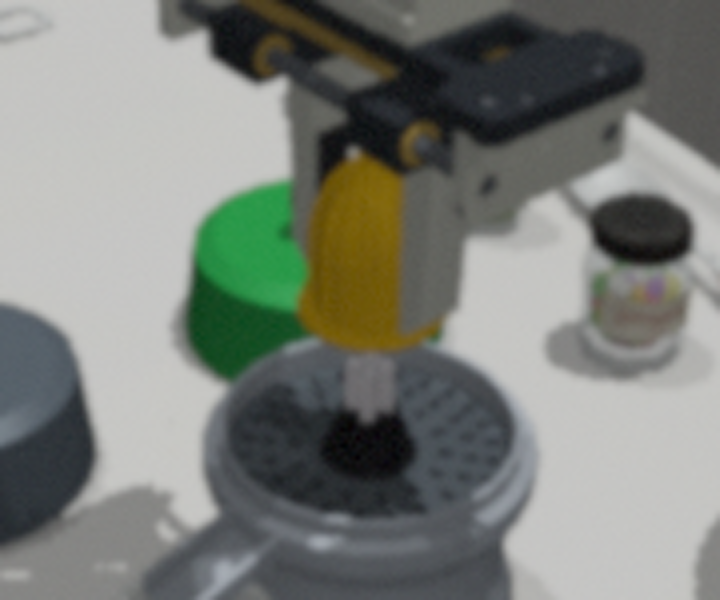

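The cone (299 to 443, centre 371) stands over the spindle (centre about 369), so it is aligned in this view. The cover stands on the tray at the left. Next I'll lower the cone carefully.

```bash
python3 -m pendant '[[[0.05,0.05,0.5],0],[[0.05,0.05,1],0],[[0.05,0.05,1.3],0],[[0.05,0.05,1.6],0],[[0.05,0.05,1.9],0],[[0.05,0.05,2.1],0],[[0.05,0.05,2.1],0]]' 3 40
python3 -m pendant '[[[0,0,0.2],0],[[0,0,0.4],0],[[0,0,0.6],0],[[0,0,0.6],0]]' 3 40
```

```text
time: 13.9
ee_pos: [0.5356, -0.1684, 0.1412]
tcp_rot: [[-0.99, -0.142, -0.001], [-0.142, 0.99, 0.0], [0.001, 0.0, -1.0]]
contact_force: [0.8, 0.0, -0.8]
opening: 0.0479
grasp_force: 40.0
time: 14.3
ee_pos: [0.5356, -0.1684, 0.1352]
tcp_rot: [[-0.99, -0.142, -0.001], [-0.142, 0.99, 0.0], [0.001, 0.0, -1.0]]
contact_force: [0.4, -0.6, -0.5]
opening: 0.0478
grasp_force: 40.0
```

No contact force, and the mouth is already below the spline tops. Continuing down.

```bash
python3 -m pendant '[[[0,0,0.3],0],[[0,0,0.6],0],[[0,0,0.9],0],[[0,0,1.2],0],[[0,0,1.5],0],[[0,0,1.5],0]]' 3 40
python3 -m pendant '[[[0,0,0.1],0],[[0,0,0.2],0],[[0,0,0.3],0],[[0,0,0.3],0],[[0,0,0.3],0]]' 3 60
```

```text
time: 14.9
ee_pos: [0.5355, -0.1683, 0.12]
tcp_rot: [[-0.99, -0.142, -0.001], [-0.142, 0.99, 0.0], [0.001, 0.0, -1.0]]
contact_force: [-0.3, 0.0, -1.1]
opening: 0.048
grasp_force: 40.0
time: 15.4
ee_pos: [0.5359, -0.1685, 0.1178]
tcp_rot: [[-0.99, -0.142, 0.0], [-0.142, 0.99, -0.0], [-0.0, -0.0, -1.0]]
contact_force: [0.7, 0.4, -0.5]
opening: 0.0476
grasp_force: 60.0
```

```bash
python3 -m pendant '[[[0,0,0.1],0],[[0,0,0.2],0],[[0,0,0.3],0],[[0,0,0.3],0],[[0,0,0.3],0]]' 3 60
python3 -m pendant '[[[0,0,0.1],0],[[0,0,0.2],0],[[0,0,0.3],0],[[0,0,0.3],0],[[0,0,0.3],0]]' 3 60
```

```text
time: 15.9
ee_pos: [0.536, -0.1685, 0.1152]
tcp_rot: [[-0.99, -0.142, 0.001], [-0.142, 0.99, -0.0], [-0.0, -0.0, -1.0]]
contact_force: [-3.1, 1.0, 5.6]
opening: 0.0473
grasp_force: 60.0
time: 16.4
ee_pos: [0.5361, -0.1686, 0.1126]
tcp_rot: [[-0.99, -0.142, 0.001], [-0.142, 0.99, -0.0], [-0.001, -0.0, -1.0]]
contact_force: [-4.8, 1.1, 8.2]
opening: 0.0476
grasp_force: 60.0
```

The spring is engaged. Pressing on to the stop.

```bash
python3 -m pendant '[[[0,0,0.1],0],[[0,0,0.2],0],[[0,0,0.25],0],[[0,0,0.25],0],[[0,0,0.25],0]]' 3 60
python3 -m pendant '[[[0,0,0.1],0],[[0,0,0.15],0],[[0,0,0.15],0],[[0,0,0.15],0]]' 3 60
```

```text
time: 16.9
ee_pos: [0.5363, -0.1686, 0.1114]
tcp_rot: [[-0.99, -0.143, 0.001], [-0.143, 0.99, -0.0], [-0.001, -0.001, -1.0]]
contact_force: [-9.7, 3.1, 18.7]
opening: 0.0477
grasp_force: 60.0
time: 17.3
ee_pos: [0.5365, -0.1686, 0.1113]
tcp_rot: [[-0.99, -0.143, 0.002], [-0.143, 0.99, -0.001], [-0.002, -0.001, -1.0]]
contact_force: [-12.4, 5.4, 26.3]
opening: 0.0475
grasp_force: 60.0
```

```bash
python3 -m pendant '[[[0.05,0,0],0],[[0.1,0.03,0],0],[[0.1,0.03,0],0],[[0.1,0.03,0],0]]' 3 60
python3 - <<'E'
from h import *
to(.536,-.168,.11);p,d=snap('scene','s5');q,_=snap('top','t5')
a=cv2.resize(p[190:340,250:430],(480,400),interpolation=2);b=cv2.resize(q[180:320,230:450],(320,204));b=cv2.copyMakeBorder(b,0,196,0,0,0)
cv2.imwrite('pics/s5c.png',np.hstack([a,b])[:,:,::-1])
E
```

```text
time: 17.7
ee_pos: [0.5363, -0.1686, 0.1114]
tcp_rot: [[-0.99, -0.143, 0.004], [-0.143, 0.99, -0.001], [-0.003, -0.002, -1.0]]
contact_force: [-7.6, 4.8, 23.5]
opening: 0.0476
grasp_force: 60.0
t 17.7 phi -171.8 shift cm [0.02 0.06 0.14] yaw 0 F [-7.62  4.84 23.48] op 0.04758201531805612 g 60.00955604016781
```

View pics/s5c.png

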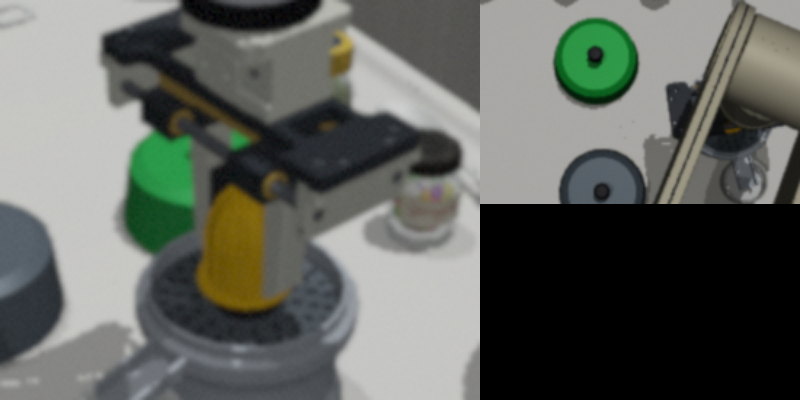

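The cone sits fully down on the spindle. The force of about 23 N is well above the 11.5 N spring load at the stop, and more push no longer moves it. The cover stands knob up and free, and the pot is still under the spout. I'll check that it holds steady, then hand in.

```bash
python3 -m pendant '[[[0,0,0],0],[[0,0,0],0],[[0,0,0],0],[[0,0,0],0],[[0,0,0],0]]' && python3 -c "
from h import *
print(ticket.close_job())"
```

```text
time: 18.3
ee_pos: [0.5363, -0.1686, 0.1113]
tcp_rot: [[-0.99, -0.143, 0.003], [-0.143, 0.99, -0.001], [-0.003, -0.002, -1.0]]
contact_force: [-8.2, 4.3, 23.2]
opening: 0.0479
grasp_force: 60.0
the job is handed in; nothing more can be done
None
```

I handed the job in at 18.3 s with the cone meshed on the spindle and still held down at about 23 N; the switch state itself isn't readable, but more push no longer moved it. The grey cover stands knob up on the tray, and I did not touch the pot or the jars.

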